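# Match the gift tins with their lids

## Task

Close the three gift tins for the next customer: put each lid on the tin of the same shape, pushed down fully and level, and leave the tins standing where they are on their coasters. The square lid has been left perched on a wrong tin. Do not bump the marble run or disturb the ladybird, the flying saucer and the toy robot.

Things in the scene. Friction and masses are not known exactly. Their poses are not given: they have to be found in the camera images.
- tin_round: Round gift tin, 68 mm diameter. Plain tin, 60 mm high, upright and loose (about 300 g) on a cork coaster 4 mm thick and 104 mm across; flat paper-coloured inner seal flush with its rim, edges rounded by 3 mm. Origin: centre of its underside; z up.
- tin_square: Square gift tin, 56 by 56 mm in plan, sides along its x and y axes. Plain tin, 60 mm high, upright and loose (about 300 g) on a cork coaster 4 mm thick and 104 mm across; flat paper-coloured inner seal flush with its rim, edges rounded by 3 mm. Origin: centre of its underside; z up.
- tin_oblong: Oblong gift tin, 86 mm along its x axis by 44 mm along y. Plain tin, 60 mm high, upright and loose (about 300 g) on a cork coaster 4 mm thick and 104 mm across; flat paper-coloured inner seal flush with its rim, edges rounded by 3 mm. Origin: centre of its underside; z up.
- lid_round: Round lid of plain tin (mm): inside diameter 73 mm, outside 77 mm; fits at any yaw. Starts skirt down on the counter. 80 g; skirt 12 deep, 2 thick; top plate 3. On it, centred, an upright brass key-shaped grip: 30 long along x, 10 thick along y, 24 high. Origin: centre of the skirt's lower edge, z up; 48 above the tin's origin when fully on.
- lid_square: Square lid of plain tin (mm): inside 61 by 61 mm, outside 65 by 65 mm, sides along x and y; fits at any quarter turn. Starts perched, skirt down, on the round or oblong tin. 80 g; skirt 12 deep, 2 thick; top plate 3. On it, centred, an upright brass key-shaped grip: 30 long along x, 10 thick along y, 24 high. Origin: centre of the skirt's lower edge, z up; 48 above the tin's origin when fully on.
- lid_oblong: Oblong lid of plain tin (mm): inside 91 by 49 mm, outside 95 by 53 mm, long side along x; fits either way round. Starts skirt down on the counter. 80 g; skirt 12 deep, 2 thick; top plate 3. On it, centred, an upright brass key-shaped grip: 30 long along x, 10 thick along y, 24 high. Origin: centre of the skirt's lower edge, z up; 48 above the tin's origin when fully on.
- marble_run: Fixed marble run, an obstacle: wooden bowl 120 mm across, 42 mm high, with three glass marbles; above it a brass funnel chute, mouth 94 mm across and 210 mm above the counter, carried by a post 95 mm along +x from the bowl's centre on a wooden foot reaching 113 mm along +x and 55 mm either side. Origin: centre of the bowl's underside.
- ladybird: Spherical red lacquered tin ladybird, a bystander: body 60 mm across, 70 mm long with its head, 70 mm high with its key, on a flat base, loose. Origin: centre of its underside; z up.
- saucer: Chrome tin flying saucer, a bystander: 92 mm across, 44 mm high, loose. Origin: centre of its underside; z up.
- toy_robot: Upright tin wind-up robot, a tall bystander: 40 mm deep, 76 mm wide over its arms along y, 124 mm high, loose. Origin: centre of its underside; z up.
Mind the look-alikes: they are no part of the job. Leave any green look-alike of the lid_oblong alone. Leave any blue look-alike of the lid_round alone.

How it is judged:
At the end, for the whole second after the job is handed in: Each of the three lids sits on the tin of its own shape: within 6 mm of centred, its skirt down over the tin (lower edge 43 to 52 mm above the tin's underside), level within 0.08 rad, at rest; every tin stands upright within 25 mm of where it started (horizontal distance between lid_round and tin_round below 0.006 m and z of lid_round in the frame of tin_round between 0.043 and 0.052 m and angle between each of lid_round, lid_square, lid_oblong's own z axis and vertical below 0.08 rad and angle between each of tin_round, tin_square, tin_oblong's own z axis and vertical below 0.05 rad and distance of each of tin_round, tin_square, tin_oblong from where it was at the start of the episode below 0.025 m and linear speed of each of lid_round, tin_round, lid_square, tin_square, lid_oblong, tin_oblong below 0.02 m/s and horizontal distance between lid_square and tin_square below 0.006 m and z of lid_square in the frame of tin_square between 0.043 and 0.052 m and horizontal distance between lid_oblong and tin_oblong below 0.006 m and z of lid_oblong in the frame of tin_oblong between 0.043 and 0.052 m); the robot touches nothing.
It fails at once if the toy robot is pushed away or tipped (distance of toy_robot from where it was at the start of the episode above 0.02 m or angle between toy_robot's own z axis and vertical above 0.4 rad).
It fails at once if the ladybird is pushed away or tipped (distance of ladybird from where it was at the start of the episode above 0.02 m or angle between ladybird's own z axis and vertical above 0.4 rad).
It fails at once if the flying saucer is pushed away or tipped (distance of saucer from where it was at the start of the episode above 0.02 m or angle between saucer's own z axis and vertical above 0.4 rad).
It fails at once if a tin is knocked over (angle between any of tin_round, tin_square, tin_oblong's own z axis and vertical above 0.5 rad).
It fails at once if the marble run is bumped hard (contact force between any of the arm, the fingers and marble_run above 8 N).
It also fails if it takes over 72 s, if anything falls off the work surface, if the arm or the gripper's body presses on something with over 40 N, if the wrist force passes 120 N, or if a joint passes its speed limit or range.

## Robot

A 6-joint arm with a two-finger parallel gripper is mounted at the origin on the work surface. World frame = base frame: x ahead of the robot, y to its left, z up, the work surface at z = 0. Lengths are in m, angles in rad, forces in N, time in s.
With the tool pointing down it reaches from about 0.25 to 0.725 m from the base axis. Payload 4 kg.
Tool frame: the origin (TCP) lies midway between the tips of the shut fingers; the grasp point (between the pads) lies 19 mm behind it (bot.grip_depth is the distance from the TCP to the grasp point, in m); z points along the fingers, y is the line along which they close (so a half turn about z gives the same grasp; the last joint's range is limited). The gripper opens to 85 mm and grips with 20 to 120 N. Pads are 22 mm wide; open, the fingers measure 114 mm over their backs; the gripper's body (76 mm by 85 mm) begins 54 mm behind the grasp point. The pads swing forward as they close: fully open they stand 13 mm farther back than shut.
Start: joints at [-1.192, 0.241, 0.005, 1.335, 0, 1.571], TCP at [0.185, -0.465, 0.231] pointing down, gripper open.
Joint ranges: [-2.72, 2.72], [-1.05, 1.87], [-1.09, 1.28], [-1.99, 2.15], [-1.42, 1.44], [-3.14, 3.14]. Speed limits (rad/s): [2.79, 2.79, 3.14, 3.14, 3.14, 3.14].

## Interface

Orientations are given as a unit quaternion [x, y, z, w].
In Python, from workcell import bot gives the robot as it stands.
- The arm moves only by the shell command python3 -m creep 'ROWS'. ROWS is JSON, one flat list of numbers, 5 for each row, row after row: the shift along the world's x, y, z in m, then the turn about the world's z in rad, then the finger opening in m, from 0 to 0.0854. In form: [x, y, z, twist, claw, x, y, z, twist, claw, ...]. A call has 1 to 10 rows; each row is the pose to reach, as a shift and turn from the pose commanded when the call began; what a row does not reach only later rows make up. A row lasts 1/12 s, in which the tool goes at most 41.7 mm and 7.16 degrees, less where a joint would pass 70% of its speed; a pose out of reach is approached as far as the arm can. A call with a gripper value outside its range is refused whole. The fingers move at their own pace and stop on an object; the grip force is fixed at half the most. Time passes only in rows, so rows that repeat a pose let the fingers close. It gives the time, the measured TCP pose, the force, the opening and the grip force at its end, in the units of the state.
- bot.get_obs(): the state, without advancing time (a new reading comes with each control period).
- bot.camera(name): name is "scene" or "top" or "wrist"; returns a dict with "pixels" (400x640x3 uint8, red, green, blue), "camera_matrix" (3x3 intrinsics, pixels), "extrinsics" (4x4, takes a point from world to camera coordinates); the wrist camera has in their place "T_tool_cam" (4x4, takes a point from camera to tool coordinates, whose origin is the TCP and whose axes are the flange's). Camera axes: x right, y down, z forward; pixel columns grow to the right and rows downward; lengths in m; the calibration is good to about 2 mm. A picture is of the moment at which its call begins: read the wrist's pose just before it. There is no depth.
- bot.job_done(): hands the job in; it is judged then, once.
Trained networks look in the newest picture that a camera, given by its name, has taken for a name from the list of things; names that differ only in an ending like _2 or _b are one class to them, and where a whole thing is asked for, a point or a joint stands for the part that bears it (a point fixed in the world has none). Each returns a list of dicts, best first, with "score" (0 to 1); they miss things now and then, are a little off and sometimes report something else, mostly with a low value. They report only what shows in the picture. A call takes as long as a camera call. They do not tell look-alikes from the thing itself.
- bot.look_for(camera, thing): "centre" ([column, row] as shares, 0 to 1, of the picture: columns of its width, rows of its height, amid what is visible of it).
- bot.place_of(camera, thing): "centre" ([column, row] as shares, 0 to 1, of the picture: columns of its width, rows of its height: a listed point, or the origin of a listed thing).
The state is a dict: "clock": time; "joint_pos": joint angles; "joint_vel": joint speeds; "tau": joint torques, N m; "eef_pos": TCP position; "tool_rot": TCP orientation; "ft_force": force on the tool from outside, world axes, zero at the start; "ft_torque": the same for the moment, N m; "grip_width": finger opening in m; "grasp_force": force on a finger pad.
Only numpy, scipy, OpenCV 4.12 (cv2) and the standard library are available. Lean on these libraries where they do the work, as an engineer would, in place of code of your own. Each camera call takes 0.05 s, during which the arm holds its last target. There are 200 camera calls.

## Working session

There is one attempt and no reset: what is moved stays moved. The work goes in short steps, Python scripts to look and compute and a shell command to move; the robot and the scene stay as the last step left them, time stands still between calls to the robot, and variables do not carry over. Pictures are saved under pics/ and viewed, at most 10 in all, crops included, and the job is handed in when it is done.

```bash
mkdir -p pics; cat > h.py <<'E'
from workcell import bot
import numpy as np, cv2
def cam(n):
    return bot.camera(n)
def ray(c,uv,z):
    K=np.array(c["camera_matrix"]);E=np.array(c["extrinsics"])
    d=np.linalg.inv(K)@[uv[0],uv[1],1]; R=E[:3,:3]; o=-R.T@E[:3,3]; d=R.T@d
    return o+d*(z-o[2])/d[2]
def proj(c,p):
    K=np.array(c["camera_matrix"]);E=np.array(c["extrinsics"])
    q=K@(E[:3,:3]@np.array(p)+E[:3,3]); return q[:2]/q[2]
T=["tin_round","tin_square","tin_oblong","lid_round","lid_square","lid_oblong","marble_run","ladybird","saucer","toy_robot"]
E
python3 - <<'E'
from h import *
for n in ["top","scene"]:
    c=cam(n); cv2.imwrite(f"pics/{n}0.png",c["pixels"][:,:,::-1])
    E=np.array(c["extrinsics"]);print(n,(-E[:3,:3].T@E[:3,3]).round(3))
    for t in T:
        for d in bot.place_of(n,t)[:3]:
            if d["score"]<.25: continue
            u=np.array(d["centre"])*[640,400]
            zz=.004 if t.startswith("tin") else (.052 if t=="lid_square" else 0)
            print(t,round(d["score"],2),u.round(0),ray(c,u,zz).round(3)[:2])
print(bot.get_obs()["clock"],bot.get_obs()["tool_rot"])
E
```

```text
top [ 0.48  -0.     1.036]
tin_round 0.92 [253. 271.] [0.414 0.148]
tin_square 0.75 [177. 266.] [0.425 0.321]
tin_oblong 0.61 [235. 197.] [0.581 0.192]
tin_oblong 0.59 [403. 198.] [ 0.577 -0.194]
lid_round 0.89 [392. 256.] [ 0.445 -0.165]
lid_round 0.87 [338. 268.] [ 0.419 -0.043]
lid_square 0.7 [412. 202.] [ 0.565 -0.204]
lid_oblong 0.65 [464. 202.] [ 0.568 -0.335]
lid_oblong 0.59 [457. 141.] [ 0.71  -0.324]
marble_run 0.61 [322. 197.] [ 0.582 -0.008]
marble_run 0.58 [410. 201.] [ 0.571 -0.21 ]
ladybird 0.93 [231. 198.] [0.58  0.202]
ladybird 0.35 [182. 266.] [0.427 0.311]
saucer 0.98 [159. 210.] [0.553 0.366]
toy_robot 0.93 [454. 267.] [ 0.42  -0.307]
scene [1.232 0.24  0.887]
tin_round 0.91 [396. 206.] [0.423 0.154]
tin_square 0.76 [456. 224.] [0.429 0.315]
tin_oblong 0.57 [252. 208.] [ 0.568 -0.2  ]
lid_round 0.63 [284. 181.] [ 0.444 -0.161]
lid_round 0.48 [324. 188.] [ 0.429 -0.049]
lid_round 0.39 [249. 190.] [ 0.508 -0.238]
lid_square 0.83 [250. 195.] [ 0.565 -0.2  ]
lid_oblong 0.77 [203. 202.] [ 0.596 -0.332]
lid_oblong 0.63 [179. 235.] [ 0.712 -0.33 ]
marble_run 0.9 [315. 228.] [ 0.57  -0.018]
ladybird 0.68 [395. 256.] [0.58  0.192]
saucer 0.62 [465. 268.] [0.553 0.357]
toy_robot 0.58 [238. 163.] [ 0.423 -0.319]
toy_robot 0.47 [209. 198.] [ 0.575 -0.326]
1.1 [9.82119530e-01 1.88258407e-01 3.53430637e-06 1.47512556e-05]
```

View pics/top0.png

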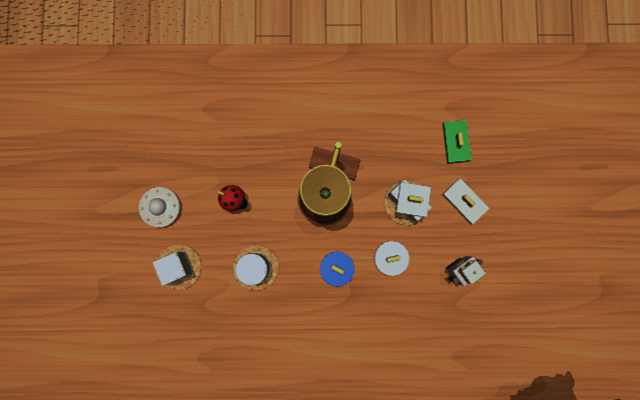

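View pics/scene0.png

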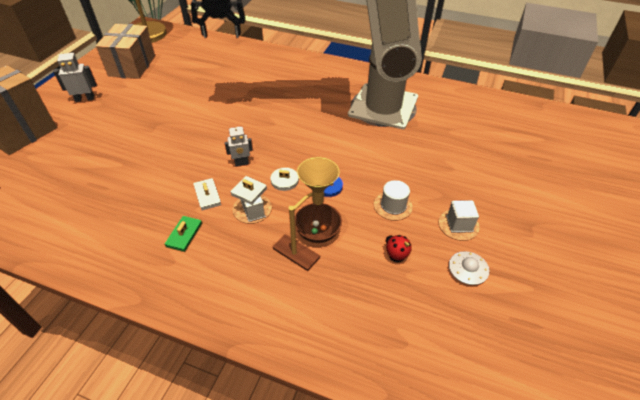

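Top view: candidates for the round lid are plain white (392,258) and blue (338,268), and for the oblong lid plain white (467,201) and green (457,142). The plain ones fit the description, since the lids are plain tin. The square lid is perched at (412,200) on the oblong tin. The round tin is at (253,268) and the square tin at (172,268). I'll check them in one enlarged, rectified crop.

```bash
cat >> h.py <<'E'
def rect(c,xy,z,s=2.0,half=60):
    "ortho patch at height z: col = -y, row = -x"
    w=np.array([[half,half],[half,-half],[-half,half],[-half,-half]])/1000.
    src=np.float32([proj(c,[xy[0]+a,xy[1]+b,z]) for a,b in w])
    dst=np.float32([[(half-b*1000)*s,(half-a*1000)*s] for a,b in w])
    return cv2.warpPerspective(c["pixels"],cv2.getPerspectiveTransform(src,dst),(int(2*half*s),)*2,flags=cv2.INTER_CUBIC)
def measure(c,xy,z,vmin,smax=70,s=2.0,half=60,key=False):
    im=rect(c,xy,z,s,half); hsv=cv2.cvtColor(im,cv2.COLOR_RGB2HSV)
    if key: m=((hsv[...,0]>15)&(hsv[...,0]<35)&(hsv[...,1]>110)&(hsv[...,2]>90)).astype(np.uint8)
    else: m=((hsv[...,1]<smax)&(hsv[...,2]>vmin)).astype(np.uint8)
    if not key: m=cv2.morphologyEx(m,cv2.MORPH_OPEN,np.ones((7,7)))
    cs,_=cv2.findContours(m,cv2.RETR_EXTERNAL,cv2.CHAIN_APPROX_NONE)
    if not cs: return im,None
    q=max(cs,key=cv2.contourArea); r=cv2.minAreaRect(q)
    b=cv2.boxPoints(r); 
    w=np.array([[xy[0]+(half-v/s)/1000,xy[1]+(half-u/s)/1000] for u,v in b])
    e1=w[1]-w[0];e2=w[2]-w[1]; L=e1 if np.linalg.norm(e1)>np.linalg.norm(e2) else e2
    yaw=np.degrees(np.arctan2(L[1],L[0]))%180
    im=im.copy(); cv2.polylines(im,[b.astype(np.int32)],True,(255,0,0),1)
    return im,(w.mean(0).round(4),round(yaw,1),(np.linalg.norm(e1)*1e3).round(1),(np.linalg.norm(e2)*1e3).round(1))
E
python3 - <<'E'
from h import *
c=cam("top"); ims=[]
for n,xy,z,v in [("tin_round",(.418,.150),.064,150),("tin_square",(.427,.318),.064,150),("lid_square",(.567,-.2),.079,150),("tin_oblong",(.567,-.2),.064,90),("lid_round",(.443,-.163),.015,150),("lid_oblong",(.57,-.333),.015,150)]:
    im,r=measure(c,xy,z,v); print(n,r); ims.append(im)
    hsv=cv2.cvtColor(im,cv2.COLOR_RGB2HSV); print("  centre hsv",hsv[105:135:14,90:150:25].reshape(-1,3).tolist())
    if n.startswith("lid"): print("  key",measure(c,xy,z+.024,0,key=True)[1])
cv2.imwrite("pics/crop.png",np.vstack([np.hstack(ims[:3]),np.hstack(ims[3:])])[:,:,::-1])
E
```

```text
tin_round (array([0.422 , 0.1458], dtype=float32), np.float32(90.0), np.float32(64.5), np.float32(64.0))
  centre hsv [[107, 35, 192], [106, 33, 192], [106, 34, 193], [108, 36, 193], [106, 35, 191], [107, 35, 192], [106, 37, 193], [106, 33, 192], [106, 34, 193]]
tin_square (array([0.4243, 0.3202], dtype=float32), np.float32(114.0), np.float32(54.3), np.float32(54.2))
  centre hsv [[107, 35, 192], [107, 36, 192], [107, 36, 192], [103, 34, 189], [105, 30, 188], [108, 36, 192], [104, 30, 187], [105, 32, 190], [105, 33, 187]]
lid_square (array([ 0.5703, -0.2051], dtype=float32), np.float32(80.5), np.float32(69.9), np.float32(70.7))
  centre hsv [[97, 23, 189], [26, 153, 160], [23, 37, 138], [62, 19, 178], [21, 173, 140], [28, 150, 173], [94, 20, 181], [76, 18, 180], [49, 22, 126]]
  key (array([ 0.5673, -0.2005], dtype=float32), np.float32(80.8), np.float32(9.1), np.float32(28.9))
tin_oblong (array([ 0.5684, -0.1983], dtype=float32), np.float32(73.8), np.float32(77.5), np.float32(92.9))
  centre hsv [[97, 23, 185], [26, 168, 168], [24, 145, 158], [96, 21, 182], [17, 214, 50], [21, 175, 153], [99, 24, 183], [95, 17, 184], [60, 17, 180]]
lid_round (array([ 0.4417, -0.1634], dtype=float32), np.float32(169.4), np.float32(75.8), np.float32(75.7))
  centre hsv [[101, 26, 185], [104, 27, 187], [102, 30, 194], [101, 29, 183], [19, 161, 128], [31, 150, 172], [57, 17, 151], [26, 161, 157], [19, 80, 118]]
  key (array([ 0.4413, -0.1618], dtype=float32), np.float32(102.0), np.float32(28.9), np.float32(9.9))
lid_oblong (array([ 0.5696, -0.3349], dtype=float32), np.float32(42.4), np.float32(52.7), np.float32(94.5))
  centre hsv [[74, 16, 179], [19, 182, 116], [27, 71, 162], [80, 17, 177], [13, 99, 31], [29, 153, 168], [80, 17, 178], [47, 28, 188], [18, 187, 86]]
  key (array([ 0.5694, -0.3332], dtype=float32), np.float32(42.9), np.float32(8.8), np.float32(28.7))
```

View pics/crop.png

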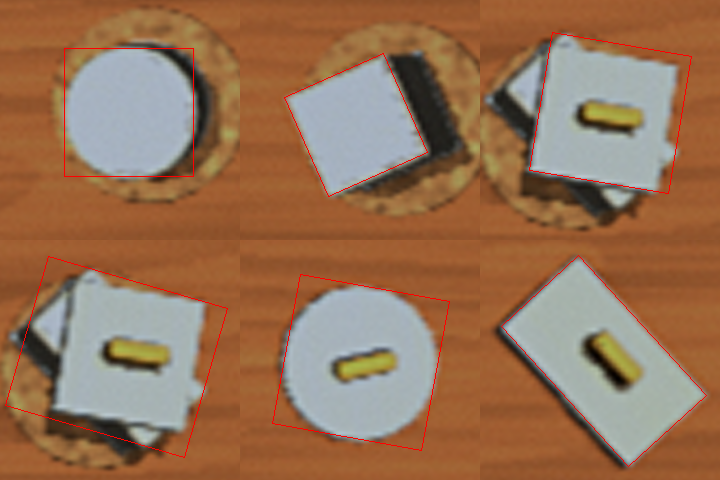

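The crop shows the plain square lid (key yaw about 81°), the plain round lid (key 102°) and the plain oblong lid (42.5°). All three are white, so they are the real ones. The round and square tin tops fit cleanly, with the square tin at 24° modulo 90°. I'll start with the square lid.

```bash
python3 -m creep '[0.382,0.263,-0.03,1.03,0.04, 0.382,0.263,-0.03,1.03,0.04, 0.382,0.263,-0.03,1.03,0.04, 0.382,0.263,-0.03,1.03,0.04, 0.382,0.263,-0.03,1.03,0.04, 0.382,0.263,-0.03,1.03,0.04, 0.382,0.263,-0.03,1.03,0.04, 0.382,0.263,-0.03,1.03,0.04, 0.382,0.263,-0.03,1.03,0.04, 0.382,0.263,-0.03,1.03,0.04]'
```

```text
clock: 1.98
eef_pos: [0.5289, -0.2273, 0.2044]
tool_rot: [0.762, 0.648, 0.0, 0.0]
ft_force: [-0.1, -0.9, -0.1]
grip_width: 0.0402
grasp_force: 0.0
```

```bash
cat >> h.py <<'E'
from scipy.spatial.transform import Rotation as Rn
def wrist():
    o=bot.get_obs(); c=bot.camera("wrist"); W=np.eye(4)
    W[:3,:3]=Rn.from_quat(o["tool_rot"]).as_matrix(); W[:3,3]=o["eef_pos"]
    c["extrinsics"]=np.linalg.inv(W@np.array(c["T_tool_cam"])); return c,o
def yaw(o): q=o["tool_rot"]; return np.degrees(2*np.arctan2(q[1],q[0]))
E
python3 -m creep '[0.038,0.025,-0.004,0,0.04, 0.038,0.025,-0.004,0,0.04, 0.038,0.025,-0.004,0,0.04, 0.038,0.025,-0.004,0,0.04]'
python3 - <<'E'
from h import *
c,o=wrist(); print(yaw(o),o["joint_pos"],np.array(c["T_tool_cam"]).round(3).tolist())
cv2.imwrite("pics/w1.png",np.vstack([c["pixels"],]) [:,:,::-1])
for z in (.103,):
    print(measure(c,(.567,-.202),z,0,key=True)[1])
print(measure(c,(.567,-.202),.079,150)[1])
E
```

```text
clock: 2.32
eef_pos: [0.5649, -0.2036, 0.1999]
tool_rot: [0.762, 0.648, -0.001, -0.0]
ft_force: [-0.2, 0.1, 0.3]
grip_width: 0.0405
grasp_force: 0.0
80.76864038614951 [-3.45566377e-01  4.56849724e-01  2.34228556e-01  1.34966350e+00
 -6.09547973e-04  1.38634802e+00] [[-0.001, -0.948, -0.318, 0.082], [1.0, -0.0, -0.001, -0.001], [0.001, -0.318, 0.948, -0.143], [0.0, 0.0, 0.0, 1.0]]
(array([ 0.5528, -0.1568], dtype=float32), np.float32(33.7), np.float32(18.0), np.float32(54.8))
(array([ 0.5697, -0.2026], dtype=float32), np.float32(170.5), np.float32(71.8), np.float32(65.2))
```

View pics/w1.png

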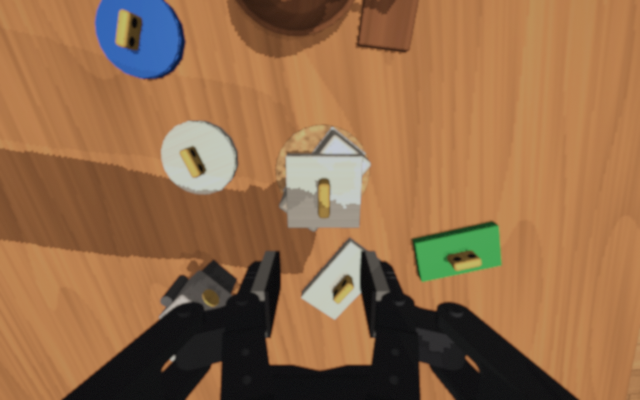

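The wrist view shows the perched lid with corners at (286,154), (362,154), (288,227) and (360,227). Its key is around (323,198) and parallel to the tool, so the yaw is right.

```bash
python3 - <<'E'
from h import *
c,o=wrist()
P=[ray(c,p,.079)[:2] for p in [(286,154),(362,154),(360,227),(288,227)]]
print(np.round(P,4), np.mean(P,0), [round(float(np.linalg.norm(P[i]-P[i-1]))*1e3,1) for i in range(4)])
print(ray(c,(323.5,198),.103), o["eef_pos"])
m=rect(c,(.567,-.202),.103,4,30); hsv=cv2.cvtColor(m,cv2.COLOR_RGB2HSV)
k=((hsv[...,0]>12)&(hsv[...,0]<32)&(hsv[...,1]>90)).astype(np.uint8)
n,l,st,ce=cv2.connectedComponentsWithStats(k)
for i in range(1,n):
    if st[i,4]>200: print(st[i],.567+(30-ce[i][1]/4)/1e3,-.202+(30-ce[i][0]/4)/1e3)
E
```

```text
[[ 0.5406 -0.1641]
 [ 0.6037 -0.1745]
 [ 0.5939 -0.2403]
 [ 0.5294 -0.2297]] [ 0.56688986 -0.2021707 ] [66.6, 63.9, 66.5, 65.4]
[ 0.56659733 -0.19996521  0.103     ] [ 0.56449728 -0.2042745   0.20028851]
[ 120    0  120  240 7166] 0.5679868127267652 -0.22667523723137037
[  46   96  131   50 4584] 0.5669147033158812 -0.19991797556719024
[  0 225  55  15 541] 0.5385170979667282 -0.17736044362292053
```

```bash
python3 -m creep '[0.002,0.002,-0.03,0,0.04, 0.002,0.002,-0.06,0,0.04, 0.002,0.002,-0.09,0,0.04, 0.002,0.002,-0.105,0,0.04, 0.002,0.002,-0.115,0,0.04, 0.002,0.002,-0.117,0,0.04, 0.002,0.002,-0.117,0,0.04, 0.002,0.002,-0.117,0,0.04]'
python3 -m creep '[0,0,0,0,0.004, 0,0,0,0,0.004, 0,0,0,0,0.004, 0,0,0,0,0.004, 0,0,0,0,0.004, 0,0,0,0,0.004]'
```

```text
clock: 3.08
eef_pos: [0.5681, -0.2027, 0.0851]
tool_rot: [0.762, 0.647, 0.001, 0.001]
ft_force: [0.8, 0.0, 0.6]
grip_width: 0.0402
grasp_force: 0.0
clock: 3.58
eef_pos: [0.5684, -0.2022, 0.085]
tool_rot: [0.762, 0.648, 0.001, 0.001]
ft_force: [0.1, -0.1, 6.1]
grip_width: 0.0092
grasp_force: 60.2
```

```bash
python3 -m creep '[0,0,0.01,0,0.004, 0,0,0.03,0,0.004, 0,0,0.06,0,0.004, 0,0,0.09,0,0.004, 0,0,0.11,0,0.004, -0.04,0.02,0.11,0,0.004, -0.08,0.045,0.11,0,0.004, -0.12,0.07,0.11,0,0.004, -0.155,0.1,0.11,0.05,0.004, -0.17,0.135,0.11,0.1,0.004]'
python3 -m creep '[0,0.04,0,0.1,0.004, 0,0.08,0,0.2,0.004, 0,0.12,0,0.3,0.004, 0,0.16,0,0.4,0.004, 0,0.2,0,0.47,0.004, 0,0.24,0,0.47,0.004, 0.01,0.28,0,0.47,0.004, 0.015,0.32,0,0.47,0.004, 0.015,0.32,0,0.47,0.004, 0.015,0.32,0,0.47,0.004]'
```

```text
clock: 4.42
eef_pos: [0.4011, -0.0778, 0.1933]
tool_rot: [0.729, 0.685, -0.001, -0.001]
ft_force: [0.4, 1.8, -0.8]
grip_width: 0.0082
grasp_force: 59.4
clock: 5.25
eef_pos: [0.419, 0.244, 0.1932]
tool_rot: [0.547, 0.837, -0.0, -0.0]
ft_force: [-0.9, -0.0, -0.2]
grip_width: 0.0086
grasp_force: 59.3
```

```bash
python3 - <<'E'
from h import *
c,o=wrist(); print(yaw(o),o["eef_pos"],o["ft_force"])
cv2.imwrite("pics/w2.png",c["pixels"][:,:,::-1])
print(measure(c,(.424,.320),.064,130)[1], proj(c,[.4243,.3202,.064]))
t=cam("top"); cv2.imwrite("pics/t2.png",t["pixels"][:,:,::-1])
print("obl tin",measure(t,(.567,-.2),.064,150)[1])
E
```

```text
113.6309291158815 [0.41902194 0.24396167 0.19323629] [-0.90548107 -0.01393964 -0.19884717]
(array([0.4218, 0.3201], dtype=float32), np.float32(23.6), np.float32(55.4), np.float32(56.3)) [363.77846784 114.98865671]
obl tin (array([ 0.5686, -0.1996], dtype=float32), np.float32(42.7), np.float32(42.9), np.float32(84.2))
```

View pics/w2.png

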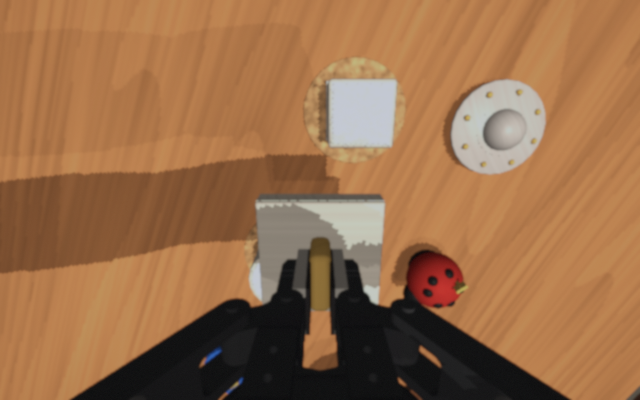

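The wrist view shows the lid's far edge from (256,197) to (384,197), parallel to the square tin's top, which spans (329,80) to (396,147). The yaw matches.

```bash
python3 - <<'E'
from h import *
c,o=wrist(); a=np.radians(yaw(o)); R=np.array([[np.cos(a),np.sin(a)],[np.sin(a),-np.cos(a)]]) # tool x,y cols
z=o["eef_pos"][2]-.006
for uv in [(256,199),(384,199)]:
    print(R.T@(ray(c,uv,z)[:2]-o["eef_pos"][:2]))
for w in [(.4218,.3201),(.4243,.3202)]: print(w,R.T@(np.array(w)-o["eef_pos"][:2]))
E
```

```text
[ 0.03414848 -0.03275285]
[0.03416404 0.03083774]
(0.4218, 0.3201) [0.07090019 0.03395792]
(0.4243, 0.3202) [0.06999894 0.03629196]
```

```bash
python3 -m creep '[0.002,0.025,0,0,0.004, 0.004,0.05,-0.01,0,0.004, 0.004,0.065,-0.02,0,0.004, 0.005,0.075,-0.03,0,0.004, 0.005,0.078,-0.04,0,0.004, 0.005,0.078,-0.05,0,0.004, 0.005,0.078,-0.06,0,0.004, 0.005,0.078,-0.06,0,0.004, 0.005,0.078,-0.06,0,0.004]'
```

```text
clock: 6.15
eef_pos: [0.4239, 0.3187, 0.1325]
tool_rot: [0.55, 0.835, -0.001, -0.0]
ft_force: [-0.3, -0.1, -0.2]
grip_width: 0.0086
grasp_force: 59.3
```

```bash
python3 -m creep '[0,0.003,-0.012,0.01,0.004, 0,0.003,-0.025,0.01,0.004, 0,0.003,-0.038,0.01,0.004, 0,0.003,-0.043,0.01,0.004, 0,0.003,-0.047,0.01,0.004, 0,0.003,-0.051,0.01,0.004, 0,0.003,-0.051,0.01,0.004, 0,0.003,-0.051,0.01,0.004]'
```

```text
clock: 6.82
eef_pos: [0.4248, 0.3231, 0.0829]
tool_rot: [0.545, 0.838, 0.0, 0.0]
ft_force: [0.1, 0.6, -0.3]
grip_width: 0.0086
grasp_force: 59.3
```

```bash
python3 -m creep '[0,-0.001,-0.003,0,0.004, 0,-0.001,-0.006,0,0.004, 0,-0.001,-0.008,0,0.004, 0,-0.001,-0.010,0,0.004, 0,-0.001,-0.011,0,0.004, 0,-0.001,-0.011,0,0.004]'
```

```text
clock: 7.32
eef_pos: [0.4246, 0.3221, 0.073]
tool_rot: [0.545, 0.838, 0.0, 0.0]
ft_force: [-3.4, -2.7, 10.4]
grip_width: 0.0084
grasp_force: 60.8
```

```bash
python3 -m creep '[0,0,0,0,0.04, 0,0,0,0,0.04, 0,0,0,0,0.04, 0,0,0,0,0.04, 0,0,0.01,0,0.04, 0,0,0.03,0,0.04, 0,0,0.06,0,0.04, 0,0,0.09,0,0.04, 0,0,0.11,0,0.04, 0,0,0.12,0,0.04]'
python3 -m creep '[-0.01,-0.04,0,0,0.04, -0.01,-0.08,0,0,0.04, -0.01,-0.12,0,-0.05,0.04, -0.01,-0.16,0,-0.1,0.04, -0.01,-0.2,0,-0.15,0.04, -0.01,-0.24,0,-0.2,0.04, -0.01,-0.28,0,-0.2,0.04, 0,-0.32,0,-0.2,0.04, 0.005,-0.36,0,-0.2,0.04, 0.008,-0.4,0,-0.2,0.04]'
python3 - <<'E'
from h import *
c=cam("top"); im,r=measure(c,(.424,.32),.067,150); print("sq",r); 
print("tin r",measure(c,(.422,.146),.064,150)[1],yaw(bot.get_obs()))
cv2.imwrite("pics/t3.png",cv2.resize(im[:,:,::-1],(480,480)))
E
```

```text
clock: 8.15
eef_pos: [0.4259, 0.3231, 0.1954]
tool_rot: [0.545, 0.838, 0.003, 0.001]
ft_force: [0.5, 0.2, 0.2]
grip_width: 0.0402
grasp_force: 0.0
clock: 8.98
eef_pos: [0.4323, -0.08, 0.1913]
tool_rot: [0.626, 0.78, 0.0, 0.0]
ft_force: [0.7, 0.3, -0.2]
grip_width: 0.0399
grasp_force: 0.0
sq (array([0.4255, 0.3218], dtype=float32), np.float32(113.8), np.float32(64.8), np.float32(64.8))
tin r (array([0.4218, 0.1458], dtype=float32), np.float32(90.0), np.float32(64.5), np.float32(63.5)) 102.01698011632064
```

View pics/t3.png

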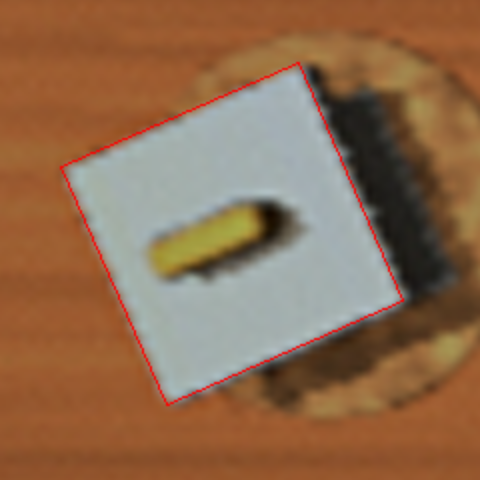

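The square lid is fully on and level (64.8 mm square at the seated height). The round lid is next.

```bash
python3 -m creep '[0.005,-0.04,0,0,0.04, 0.009,-0.075,-0.02,0,0.04, 0.009,-0.083,-0.05,0,0.04, 0.009,-0.083,-0.08,0,0.04, 0.009,-0.083,-0.11,0,0.04, 0.009,-0.083,-0.135,0,0.04, 0.009,-0.083,-0.135,0,0.04, 0.009,-0.083,-0.135,0,0.04]'
```

```text
clock: 9.7
eef_pos: [0.4399, -0.1602, 0.0553]
tool_rot: [0.626, 0.78, -0.001, -0.002]
ft_force: [-0.8, 0.3, 1.3]
grip_width: 0.0404
grasp_force: 0.0
```

```bash
python3 -m creep '[0.001,-0.003,-0.015,0,0.04, 0.001,-0.003,-0.027,0,0.04, 0.001,-0.003,-0.032,0,0.04, 0.001,-0.003,-0.033,0,0.04, 0.001,-0.003,-0.033,0,0.004, 0.001,-0.003,-0.033,0,0.004, 0.001,-0.003,-0.033,0,0.004, 0.001,-0.003,-0.033,0,0.004, 0.001,-0.003,-0.033,0,0.004, 0.001,-0.003,-0.033,0,0.004]'
```

```text
clock: 10.53
eef_pos: [0.4435, -0.1643, 0.0248]
tool_rot: [0.626, 0.78, 0.0, 0.001]
ft_force: [-1.1, 0.4, 6.3]
grip_width: 0.0084
grasp_force: 60.6
```

```bash
python3 - <<'E'
from h import *
o=bot.get_obs(); print(o["eef_pos"],o["grip_width"],o["grasp_force"],o["ft_force"])
E
```

```text
[ 0.44347755 -0.16428131  0.02479226] 0.008441005278501851 60.56059241294861 [-1.10233272  0.44687114  6.3205423 ]
```

```bash
python3 -m creep '[0,0,0.015,0,0.004, 0,0,0.05,0,0.004, 0,0,0.09,0,0.004, 0,0,0.13,0,0.004, -0.01,0.02,0.16,0,0.004, -0.025,0.06,0.16,0,0.004, -0.03,0.1,0.16,0,0.004, -0.03,0.14,0.16,0,0.004, -0.03,0.18,0.16,0,0.004, -0.03,0.22,0.16,0,0.004]'
python3 -m creep '[0,0.01,0,0,0.004, 0,0.02,0,0,0.004, 0,0.02,0,0,0.004, 0,0.02,0,0,0.004]'
python3 - <<'E'
from h import *
c,o=wrist(); print(yaw(o),o["eef_pos"])
cv2.imwrite("pics/w4.png",c["pixels"][:,:,::-1])
im,r=measure(c,(.422,.146),.064,130); print(r)
E
```

```text
clock: 11.37
eef_pos: [0.4119, 0.0576, 0.184]
tool_rot: [0.626, 0.78, 0.0, 0.0]
ft_force: [0.6, 0.1, -1.2]
grip_width: 0.0084
grasp_force: 59.6
clock: 11.7
eef_pos: [0.4124, 0.0755, 0.1834]
tool_rot: [0.626, 0.78, -0.0, 0.0]
ft_force: [0.1, -0.0, -1.0]
grip_width: 0.0083
grasp_force: 59.6
102.49147464313735 [0.4124122  0.07548924 0.18335452]
(array([0.4195, 0.1452], dtype=float32), np.float32(0.0), np.float32(66.5), np.float32(67.0))
```

View pics/w4.png

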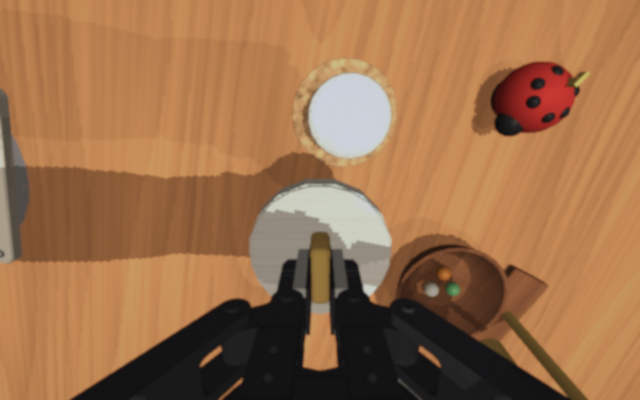

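The wrist view shows the round lid centred in the fingers (columns 249–392) and the round tin ahead at (350,116).

```bash
python3 -m creep '[0.004,0.03,0,0,0.004, 0.008,0.06,-0.01,0,0.004, 0.009,0.07,-0.02,0,0.004, 0.009,0.07,-0.04,0,0.004, 0.009,0.07,-0.06,0,0.004, 0.009,0.07,-0.075,0,0.004, 0.009,0.07,-0.083,0,0.004, 0.009,0.07,-0.083,0,0.004, 0.009,0.07,-0.083,0,0.004]'
```

```text
clock: 12.5
eef_pos: [0.4215, 0.145, 0.1003]
tool_rot: [0.627, 0.779, -0.0, -0.0]
ft_force: [-0.3, -0.4, -1.7]
grip_width: 0.0081
grasp_force: 59.6
```

```bash
python3 -m creep '[0,0,-0.005,0,0.004, 0,0,-0.009,0,0.004, 0,0,-0.012,0,0.004, 0,0,-0.015,0,0.004, 0,0,-0.015,0,0.004, 0,0,-0.015,0,0.004]'
```

```text
clock: 13.0
eef_pos: [0.4213, 0.146, 0.0853]
tool_rot: [0.626, 0.78, -0.0, -0.0]
ft_force: [-0.0, -0.5, -1.3]
grip_width: 0.0082
grasp_force: 59.6
```

Free below the rim height, so it is sliding on.

```bash
python3 -m creep '[0,0,-0.003,0,0.004, 0,0,-0.006,0,0.004, 0,0,-0.008,0,0.004, 0,0,-0.009,0,0.004, 0,0,-0.009,0,0.004, 0,0,-0.009,0,0.004]'
```

```text
clock: 13.5
eef_pos: [0.4214, 0.146, 0.0768]
tool_rot: [0.626, 0.78, 0.0, -0.0]
ft_force: [-1.7, -0.6, 5.8]
grip_width: 0.0083
grasp_force: 60.3
```

```bash
python3 -m creep '[0,0,0,0,0.04, 0,0,0,0,0.04, 0,0,0,0,0.04, 0,0,0,0,0.04, 0,0,0.01,0,0.04, 0,0,0.03,0,0.04, 0,0,0.06,0,0.04, 0,0,0.09,0,0.04, 0,0,0.12,0,0.04, -0.01,-0.03,0.125,0,0.04]'
python3 -m creep '[0,-0.04,0,-0.1,0.04, 0,-0.08,0,-0.2,0.04, 0,-0.12,0,-0.3,0.04, 0,-0.16,0,-0.4,0.04, 0,-0.2,0,-0.5,0.04, 0,-0.24,0,-0.6,0.04, 0.01,-0.28,0,-0.7,0.04, 0.035,-0.31,0,-0.8,0.04, 0.06,-0.34,0,-0.9,0.04, 0.085,-0.37,0,-1.0,0.04]'
python3 - <<'E'
from h import *
c=cam("top"); print("rd",measure(c,(.4218,.1458),.067,150)[1]); print("sq",measure(c,(.424,.32),.067,150)[1])
print("lid",measure(c,(.5696,-.3349),.015,150)[1],"tin",measure(c,(.5686,-.2),.064,150)[1])
E
```

```text
clock: 14.33
eef_pos: [0.4165, 0.1196, 0.2066]
tool_rot: [0.624, 0.781, 0.005, 0.003]
ft_force: [2.0, -0.3, 0.4]
grip_width: 0.0402
grasp_force: 0.0
clock: 15.17
eef_pos: [0.4969, -0.2561, 0.2013]
tool_rot: [0.924, 0.381, 0.0, 0.0]
ft_force: [1.0, 0.3, 0.2]
grip_width: 0.0396
grasp_force: 0.0
rd (array([0.4219, 0.1476], dtype=float32), np.float32(17.1), np.float32(76.2), np.float32(76.7))
sq (array([0.4254, 0.3217], dtype=float32), np.float32(114.3), np.float32(65.5), np.float32(65.2))
lid (array([ 0.5761, -0.3289], dtype=float32), np.float32(42.4), np.float32(52.8), np.float32(77.3)) tin (array([ 0.5683, -0.1994], dtype=float32), np.float32(43.2), np.float32(42.8), np.float32(84.2))
```

```bash
python3 -m creep '[0.025,-0.027,0,-0.04,0.04, 0.05,-0.054,0,-0.04,0.04, 0.073,-0.079,0,-0.04,0.04, 0.073,-0.079,-0.03,-0.04,0.04, 0.073,-0.079,-0.06,-0.04,0.04, 0.073,-0.079,-0.09,-0.04,0.04, 0.073,-0.079,-0.12,-0.04,0.04, 0.073,-0.079,-0.14,-0.04,0.04, 0.073,-0.079,-0.14,-0.04,0.04, 0.073,-0.079,-0.14,-0.04,0.04]'
```

```text
clock: 16.05
eef_pos: [0.5683, -0.3322, 0.0598]
tool_rot: [0.931, 0.366, -0.001, -0.002]
ft_force: [0.2, -0.6, 0.7]
grip_width: 0.0398
grasp_force: 0.0
```

```bash
python3 -m creep '[0.001,-0.002,-0.015,-0.005,0.04, 0.001,-0.002,-0.028,-0.005,0.04, 0.001,-0.002,-0.036,-0.005,0.04, 0.001,-0.002,-0.036,-0.005,0.04, 0.001,-0.002,-0.036,-0.005,0.004, 0.001,-0.002,-0.036,-0.005,0.004, 0.001,-0.002,-0.036,-0.005,0.004, 0.001,-0.002,-0.036,-0.005,0.004, 0.001,-0.002,-0.036,-0.005,0.004, 0.001,-0.002,-0.036,-0.005,0.004]'
```

```text
clock: 16.88
eef_pos: [0.5716, -0.3356, 0.0273]
tool_rot: [0.932, 0.363, 0.001, 0.001]
ft_force: [-0.4, 0.1, 5.2]
grip_width: 0.008
grasp_force: 62.4
```

```bash
python3 -m creep '[0,0,0.015,0,0.004, 0,0,0.05,0,0.004, 0,0,0.09,0,0.004, 0,0,0.13,0,0.004, 0,0,0.15,0,0.004, -0.015,0.035,0.15,0.006,0.004, -0.03,0.07,0.15,0.006,0.004, -0.042,0.095,0.15,0.006,0.004, -0.042,0.095,0.15,0.006,0.004, -0.042,0.095,0.15,0.006,0.004]'
python3 - <<'E'
from h import *
c,o=wrist(); print(yaw(o),o["eef_pos"])
im,r=measure(c,(.5685,-.1995),.064,130); print(r)
cv2.imwrite("pics/w5.png",np.vstack([c["pixels"][:,:,::-1]]))
E
```

```text
clock: 17.72
eef_pos: [0.5278, -0.2386, 0.1757]
tool_rot: [0.93, 0.367, -0.0, -0.0]
ft_force: [0.8, -0.5, -0.5]
grip_width: 0.0083
grasp_force: 61.5
43.07252088067352 [ 0.52780657 -0.23861888  0.17569476]
(array([ 0.5726, -0.1952], dtype=float32), np.float32(42.9), np.float32(43.5), np.float32(71.2))
```

View pics/w5.png

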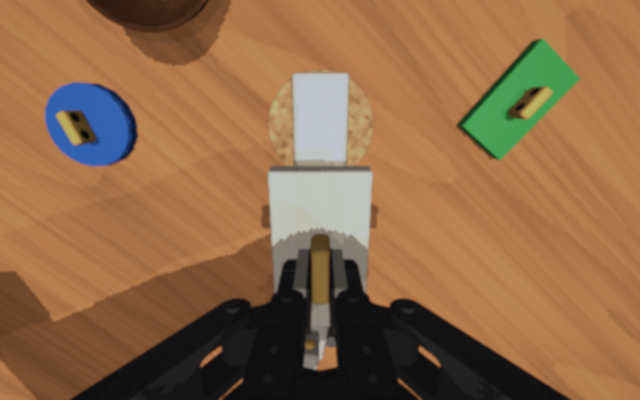

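Tin (columns 293–348) and lid (269–371) share the centre column 320 and are parallel, so I can go straight ahead and down.

```bash
python3 -m creep '[0.02,0.019,0,0,0.004, 0.041,0.038,0,0,0.004, 0.041,0.038,-0.02,0,0.004, 0.041,0.038,-0.04,0,0.004, 0.041,0.038,-0.055,0,0.004, 0.041,0.038,-0.068,0,0.004, 0.041,0.038,-0.073,0,0.004, 0.041,0.038,-0.073,0,0.004, 0.041,0.038,-0.073,0,0.004]'
```

```text
clock: 18.52
eef_pos: [0.5699, -0.2028, 0.1024]
tool_rot: [0.931, 0.366, 0.0, 0.0]
ft_force: [-0.2, -0.2, -1.2]
grip_width: 0.0082
grasp_force: 61.5
```

```bash
python3 -m creep '[0,0.0025,-0.004,0.003,0.004, -0.0005,0.0025,-0.008,0.003,0.004, -0.0005,0.0025,-0.011,0.003,0.004, -0.0005,0.0025,-0.013,0.003,0.004, -0.0005,0.0025,-0.014,0.003,0.004, -0.0005,0.0025,-0.014,0.003,0.004]'
```

```text
clock: 19.02
eef_pos: [0.5688, -0.1994, 0.0882]
tool_rot: [0.93, 0.368, -0.0, -0.0]
ft_force: [-0.2, -1.0, -0.8]
grip_width: 0.0078
grasp_force: 61.5
```

```bash
python3 -m creep '[0,0,-0.003,0,0.004, 0,0,-0.006,0,0.004, 0,0,-0.008,0,0.004, 0,0,-0.009,0,0.004, 0,0,-0.0095,0,0.004, 0,0,-0.0095,0,0.004]'
```

```text
clock: 19.52
eef_pos: [0.5689, -0.1995, 0.0793]
tool_rot: [0.93, 0.368, 0.0, 0.0]
ft_force: [-2.2, 0.1, 2.8]
grip_width: 0.0082
grasp_force: 62.0
```

```bash
python3 -m creep '[0,0,0,0,0.04, 0,0,0,0,0.04, 0,0,0,0,0.04, 0,0,0,0,0.04, 0,0,0.01,0,0.04, 0,0,0.03,0,0.04, 0,0,0.06,0,0.04, 0,0,0.09,0,0.04, 0,0,0.12,0,0.04, -0.03,0,0.13,0,0.04]'
python3 -m creep '[-0.04,0,0,0,0.04, -0.08,0,0,0,0.04, -0.12,0,0,0,0.04, -0.16,0,0,0,0.04, -0.19,0,0,0,0.04, -0.19,0,0,0,0.04, -0.19,0,0,0,0.04]'
python3 - <<'E'
from h import *
c=cam("top"); ims=[]
for n,xy in [("rd",(.4218,.1458)),("sq",(.424,.32)),("ob",(.5686,-.2))]:
    im,r=measure(c,xy,.067,150); print(n,r); ims.append(im)
s=cam("scene"); S=[cv2.resize(s["pixels"][b:b+60,a:a+60],(240,240),interpolation=cv2.INTER_CUBIC) for a,b in [(366,165),(430,185),(222,170)]]
cv2.imwrite("pics/end.png",np.vstack([np.hstack(ims),np.hstack(S)])[:,:,::-1])
print(bot.get_obs()["clock"],bot.get_obs()["joint_vel"].round(3) if hasattr(bot.get_obs()["joint_vel"],"round") else "")
E
```

```text
clock: 20.35
eef_pos: [0.5455, -0.2006, 0.2147]
tool_rot: [0.93, 0.368, 0.005, 0.004]
ft_force: [0.3, -0.7, 1.7]
grip_width: 0.0403
grasp_force: 0.0
clock: 20.93
eef_pos: [0.3482, -0.1997, 0.2101]
tool_rot: [0.93, 0.367, 0.001, 0.001]
ft_force: [0.1, -0.1, 0.1]
grip_width: 0.0397
grasp_force: 0.0
rd (array([0.4213, 0.1473], dtype=float32), np.float32(169.1), np.float32(76.7), np.float32(75.8))
sq (array([0.4255, 0.3218], dtype=float32), np.float32(114.0), np.float32(65.2), np.float32(65.2))
ob (array([ 0.5679, -0.1995], dtype=float32), np.float32(43.0), np.float32(53.0), np.float32(94.7))
21.0333 [ 0.01   0.026  0.013 -0.002 -0.004  0.001]
```

View pics/end.png

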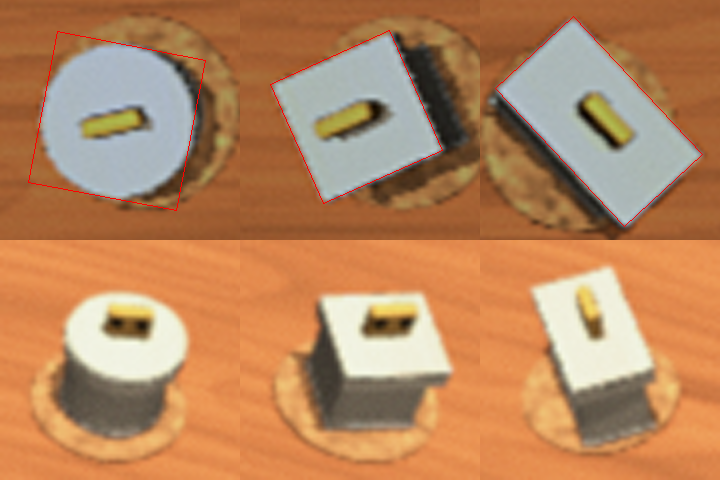

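The end picture shows all three lids seated and level, centred in both views, with the tins on their coasters. I'm handing in.

```bash
python3 -c "
from workcell import bot
print(bot.job_done())"
```

```text
the job is handed in; nothing more can be done
None
```

All three lids are on their matching tins, pushed down and level in the final pictures, and I handed the job in at about 21 s; no verdict came back.

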